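Hold the bent-head handpiece over the empty carousel tube

TASK

By the bar handle on top, turn the steel handpiece carousel one click counterclockwise (seen from above), so that its empty tube comes to rest at the pointer, and let go of it. Then take the bent-head handpiece out of the stand, carry it over the divider panel without bumping the panel or the carousel, and stop with it upright, tail down, centred about a centimetre above the mouth of the empty tube, touching nothing but your gripper. Finish while still holding it there, motionless, for the nurse's check before it goes in; leave the other two handpieces, the spray can and the jar where they are.

Things in the scene. Friction and masses are not known exactly. Their poses are not given: they have to be found in the camera images.
- unit: White care unit, fixed: square base 190 x 190 x 24 mm; origin at the centre of its underside on the work surface, z up along the carousel's axis. At the middle of its -x side a small steel pointer post (16 mm wide, 80 mm high, 88 mm from the axis) marks the loading place.
- carousel (a joint): Turn of the carousel (150 mm in diameter) about the unit's vertical axis, rad, growing counterclockwise seen from above. Spring detents every 0.785: 0 at the start (within 0.05), 0.785 one click on (empty tube at the pointer); stops at -1.0 and 1.9. Resists with up to about 0.17 N m until half way, then pulls into the next detent and stays there when let go.
- bar_handle (a point): Centre of the black bar handle on the carousel's axis, 139 mm above the work surface. Bar 44 mm long, 12 mm thick, 26 mm high, on a 12 mm shaft. It turns with the carousel: seen from above its length lies 0.785 rad counterclockwise of this point's x axis (which is the unit's x axis turned by the joint value).
- tube_mouth (a point): Centre of the mouth of the carousel's empty tube, 80 mm above the work surface; turns with it. Eight upright steel tubes (30 mm outside, 26 mm inside diameter) stand on a circle of 58 mm radius; seven hold handpieces, part of the carousel, that rise up to 41 mm above the mouths; this one is empty, 43 mm deep, z up.
- pointer_place (a point): Fixed point where the centre of the empty tube's mouth is after the click: on the unit's -x side, 58 mm from the axis, 80 mm above the work surface.
- divider: White upright panel fixed on the work surface between stand and care unit, 400 mm long (its x), 8 mm thick (its y), 120 mm high; origin at the centre of its underside.
- stand: Aluminium block, fixed, 60 x 190 x 45 mm; origin at the centre of its underside. Three round holes in a row along its y axis, 60 mm apart (y = -60, 0, 60 mm), 20 mm in diameter and 38 mm deep. A handpiece stands loosely in each.
- contra: The bent-head handpiece: steel, 98 mm long, 65-110 g. Origin at the centre of its tail end, z along the body to the head. Tail 15 mm thick up to 10 mm, straight body 18 mm thick from 14 to 76 mm, then neck and small head, 11 mm thick, that points along its x axis to 23 mm off the axis. Starts upright, tail 38 mm deep in one of the stand's holes, head roughly along the stand's +y (within 0.2 rad).
- straight: Bystander: straight handpiece with a tapered, pointed nose, 100 mm long, 18 mm in diameter; origin at the centre of its tail end; in another hole of the stand.
- motor: Bystander: short aluminium air motor, a stepped cylinder 72 mm long, 18 mm in diameter; origin at the centre of its lower end; in another hole of the stand.
- can: Bystander: oil spray can, 50 mm in diameter, 150 mm high; origin at the centre of its underside.
- jar: Bystander: glass jar with a steel lid, 60 mm in diameter, 70 mm high; origin at the centre of its underside.
Things that resemble listed ones, but are neither listed nor needed, are in the scene too. What is shaped like the contra but blue is not meant.

How it is judged:
On the way, in this order (a step that is already met when the one before it is completed fails the run):
1. the carousel is turned one click and let go (value of joint carousel between 0.725 and 0.845 rad and contact force between the arm and unit below 0.1 N and velocity of joint carousel between -0.05 and 0.05 rad/s), for 0.2 s.
2. the bent-head handpiece is lifted out of the stand in the gripper (z of contra in the frame of stand above 0.055 m and contact force between the fingers and contra above 0.5 N), for 0.2 s.
At the end, for the whole second after the job is handed in: Carousel in its next detent (0.725 to 0.845 rad), untouched; the bent-head handpiece held still in the fingers, upright within 0.09 rad, its tail end 3 to 20 mm above the mouth of the empty tube and within 5 mm of its centre sideways, touching neither unit, stand nor divider (value of joint carousel between 0.725 and 0.845 rad and horizontal distance between contra and tube_mouth below 0.005 m and z of contra in the frame of tube_mouth between 0.003 and 0.02 m and angle between contra's own z axis and vertical below 0.09 rad and height (world z) of contra above 0.08 m and linear speed of contra below 0.02 m/s and contact force between the fingers and contra above 0.5 N and contact force between each of contra, the arm and unit below 0.1 N and contact force between contra and stand below 0.1 N and contact force between contra and divider below 0.1 N); the arm keeps its last pose, push and grip.
It fails at once if the divider is bumped (over 1 N) (contact force between any of contra, the arm and divider above 1 N).
It fails at once if the handpiece bumps the carousel or its unit (over 1 N) (contact force between contra and unit above 1 N).
It fails at once if another handpiece is taken out or knocked (moved over 15 mm) (distance of any of straight, motor from where it was at the start of the episode above 0.015 m).
It fails at once if the spray can or the jar is moved over 20 mm (distance of any of can, jar from where it was at the start of the episode above 0.02 m).
It also fails if it takes over 72 s, if anything falls off the work surface, if the arm or the gripper's body presses on something with over 40 N, if the wrist force passes 120 N, or if a joint passes its speed limit or range.

ROBOT

A 6-joint arm with a two-finger parallel gripper is mounted at the origin on the work surface. World frame = base frame: x ahead of the robot, y to its left, z up, the work surface at z = 0. Lengths are in m, angles in rad, forces in N, time in s.
With the tool pointing down it reaches from about 0.375 to 0.9 m from the base axis. Payload 3.1 kg.
Tool frame: the origin (TCP) lies midway between the tips of the shut fingers; the grasp point (between the pads) lies 19 mm behind it (robot.grip_depth is the distance from the TCP to the grasp point, in m); z points along the fingers, y is the direction in which the jaws open and shut (so a half turn about z gives the same grasp; the last joint's range is limited). The gripper opens to 87 mm and grips with 3 to 60 N. Pads are 19 mm wide; open, the fingers measure 117 mm over their backs; the gripper's body (75 mm by 190 mm) begins 51 mm behind the grasp point.
Start: joints at [-1.452, 0.527, 1.433, -0, 1.181, -0.178], TCP at [0.183, -0.598, 0.195] pointing down, gripper open.
Joint ranges: [-3.08, 3.08], [-0.75, 2.2], [0.22, 2.44], [-1.43, 4.57], [0, 2.65], [-2.85, 2.85]. Speed limits (rad/s): [2.79, 2.79, 3.14, 3.14, 3.14, 3.14].

INTERFACE

Orientations are given as a unit quaternion [x, y, z, w].
In Python, from rig import robot gives the robot as it stands.
- The arm moves only by the tool carry_out, never from a script. Its arguments are lists of equal length, an entry for each row: "dr": the turn, a rotation vector about the world's x, y, z in rad, a list of three; "translation": the shift along the world's x, y, z in cm, a list of three; "grip": the opening, from 0 (shut) to 1 (fully open). A call has 1 to 20 rows; each row is the pose to reach, as a shift and turn from the pose commanded when the call began; what a row does not reach only later rows make up. A row lasts 1/12 s, in which the tool goes at most 41.7 mm and 7.16 degrees, less where a joint would pass 70% of its speed; a pose out of reach is approached as far as the arm can. A call with a gripper value outside its range is refused whole. The fingers move at their own pace and stop on an object; "newtons" is the grip in N (left out, the last holds). Time passes only in rows, so rows that repeat a pose let the fingers close. It gives the time, the measured TCP pose, the force and the opening at its end, in the units of the state.
- robot.get_obs(): the state, without advancing time (a new reading comes with each control period).
- robot.camera(name): name is "scene" or "top" or "wrist"; returns a dict with "color" (420x560x3 uint8, blue, green, red), "camera_matrix" (3x3 intrinsics, pixels), "T" (4x4, takes a point from camera to world coordinates). Camera axes: x right, y down, z forward; pixel columns grow to the right and rows downward; lengths in m; the calibration is good to about 2 mm. A picture is of the moment at which its call begins. There is no depth.
- robot.hand_in(): hands the job in, once; it reports no verdict.
The state is a dict: "time": time; "q": joint angles; "joint_velocities": joint speeds; "joint_torque": joint torques, N m; "position": TCP position; "tool_rot": TCP orientation; "ft_force": force on the tool from outside, world axes, zero at the start; "moment": the same for the moment, N m; "grip_width": finger opening in m.
Only numpy, scipy, OpenCV 4.12 (cv2) and the standard library are available. Lean on these libraries where they do the work, as an engineer would, in place of code of your own. Each camera call takes 0.05 s, during which the arm holds its last target. There are 200 camera calls.

## Working session

There is one attempt and no reset: what is moved stays moved. The work goes in short steps, Python scripts to look and compute and a tool call to move; the robot and the scene stay as the last step left them, time stands still between calls to the robot, and variables do not carry over. Pictures are saved under pics/ and viewed, about 8 in all and at most 12, crops included, and the job is handed in when it is done.

Besides the shell and the picture viewer there is one more tool, called after ">>>" as name(argument=value, ...), one argument or row to a line, values as JSON. carry_out: Moves the arm, as the interface text tells. Its arguments: {"type":"object","properties":{"dr":{"type":"array"},"translation":{"type":"array"},"grip":{"type":"array"},"newtons":{"type":"number"}},"required":["dr","translation","grip"]}

```bash
mkdir -p pics; ls; cat > h.py <<'E'
import numpy as np, cv2
from rig import robot
def ray(c,px,z):
    K,T=c["camera_matrix"],c["T"]; K=np.array(K);T=np.array(T)
    d=T[:3,:3]@np.linalg.inv(K)@np.array([px[0],px[1],1.]); o=T[:3,3]
    return o+d*(z-o[2])/d[2]
def proj(c,p):
    K,T=np.array(c["camera_matrix"]),np.array(c["T"])
    q=K@(T[:3,:3].T@(np.array(p)-T[:3,3])); return q[:2]/q[2]
E
python3 - <<'E'
from h import *
import pickle
for n in("scene","top"):
    c=robot.camera(n); cv2.imwrite(f"pics/{n}0.png",c["color"]); pickle.dump(c,open(f"{n}0.pkl","wb"))
    print(n,np.round(c["T"],3).tolist(),np.round(c["camera_matrix"],1).tolist())
o=robot.get_obs();print(o)
E
```

```text
pics
scene [[0.849, 0.332, -0.411, 1.191], [0.528, -0.525, 0.668, -0.916], [0.006, -0.784, -0.621, 1.003], [0.0, 0.0, 0.0, 1.0]] [[512.4, 0.0, 280.8], [0.0, 512.4, 208.7], [0.0, 0.0, 1.0]]
top [[0.004, -0.998, 0.065, 0.515], [-1.0, -0.006, -0.023, 0.04], [0.023, -0.065, -0.998, 1.662], [0.0, 0.0, 0.0, 1.0]] [[521.7, 0.0, 271.5], [0.0, 521.7, 199.3], [0.0, 0.0, 1.0]]
{'time': 0.1, 'q': array([-1.45251629e+00,  5.28397764e-01,  1.43372055e+00, -3.60624307e-05,
        1.18141507e+00, -1.78502338e-01]), 'joint_velocities': array([-0.00042328, -0.00287514, -0.00304662, -0.00184241,  0.0002648 ,
       -0.0020909 ]), 'joint_torque': array([ 5.00189471e-04, -4.40985560e+01, -1.77150965e+01,  6.34885579e-02,
        5.34145476e-02, -4.54253313e-05]), 'position': array([ 0.18271126, -0.59697557,  0.19437151]), 'tool_rot': array([ 9.89008736e-01,  1.47853909e-01,  1.25471655e-05, -9.70428427e-04]), 'ft_force': array([ 0.53815996,  0.81195491, -0.00938652]), 'moment': array([-0.03428897,  0.00491919, -0.0194683 ]), 'grip_width': 0.08668558405670508}
```

View pics/scene0.png

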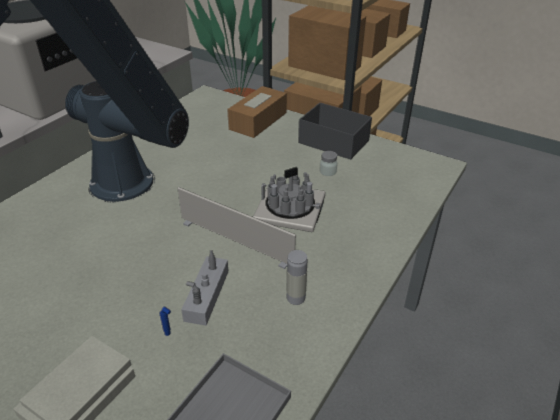

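View pics/top0.png

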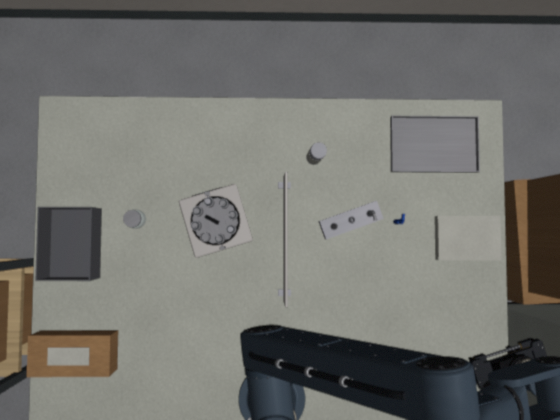

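Scene view: unit at about (290,205), divider (235,225), stand (205,290), blue look-alike (166,320), can (297,278). Top view: carousel (216,220), stand (350,220), blue decoy (400,218), jar (134,218), can (317,152). Next I'll view enlarged crops of the stand and carousel.

```bash
python3 - <<'E'
from h import *
import pickle
t=pickle.load(open("top0.pkl","rb")); s=pickle.load(open("scene0.pkl","rb"))
f=lambda im,x,y,w,h,k:cv2.resize(im[y:y+h,x:x+w],None,fx=k,fy=k,interpolation=cv2.INTER_CUBIC)
A=f(t["color"],175,178,80,80,5);B=f(t["color"],315,190,80,60,5)
C=f(s["color"],250,160,80,75,5);D=f(s["color"],175,235,80,95,4)
out=np.zeros((800,800,3),np.uint8)
out[:400,:400]=A;out[:300,400:]=B;out[400:775,:400]=C;out[400:780,400:720]=D
cv2.imwrite("pics/crops0.png",cv2.resize(out,(600,600),interpolation=cv2.INTER_AREA))
g=cv2.cvtColor(t["color"],cv2.COLOR_BGR2HSV)
E
```

```text
(no output)
```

View pics/crops0.png

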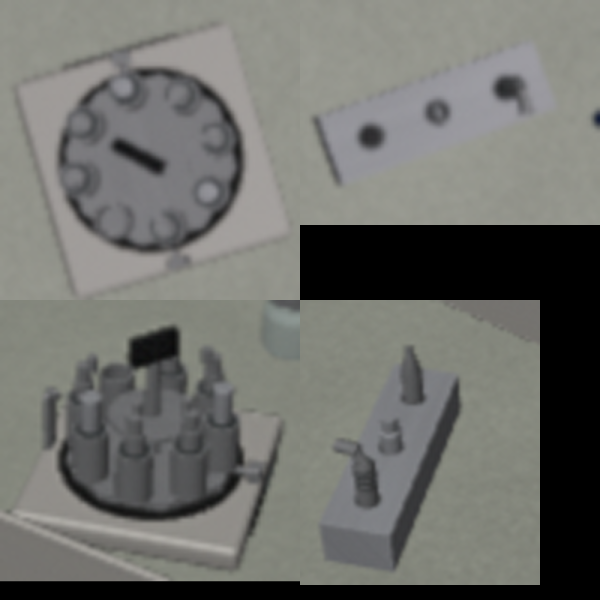

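Top crop. The low stump at (207,194) and the tall post at (222,248) both look like a pointer. The scene crop shows the (222,248) one is tall, so that is the post, and unit −x points roughly towards world −x. The empty tube, at about (206,237), is 45° clockwise of the pointer. The contra is at about (450,213 − crop B), the stand's right-hand hole with the bent head. It is steel, unlike the blue one at (400,218). Next, the numbers.

```bash
python3 - <<'E'
from h import *
import pickle
t=pickle.load(open("top0.pkl","rb")); s=pickle.load(open("scene0.pkl","rb"))
def blob(im,x,y,w,h,thr):
    m=np.zeros(im.shape[:2],np.uint8); m[y:y+h,x:x+w]=(im[y:y+h,x:x+w].max(2)<thr)
    n,l,st,c=cv2.connectedComponentsWithStats(m); i=1+np.argmax(st[1:,4]); 
    pts=np.argwhere(l==i)[:,::-1].astype(np.float32); return c[i],st[i,4],cv2.minAreaRect(pts),pts
c,a,r,p=blob(t["color"],203,210,24,20,60); print("bar top",c,a,r)
vx=cv2.fitLine(p,cv2.DIST_L2,0,.01,.01).ravel()
bc=ray(t,c,.152); d=ray(t,c+vx[:2]*10,.152)-bc; print("bar ctr",bc,"yaw",np.degrees(np.arctan2(d[1],d[0]))%180)
c2,a2,r2,_=blob(s["color"],283,165,18,15,60); print("bar scene",c2,a2,"pred",proj(s,[*bc[:2],.139]))
# pointer top, unit base corners from crop
P=lambda x,y,x0,y0,k:(x0+x/k,y0+y/k)
print("pointer",ray(t,P(178,260,175,178,3.75),.08))
for q in[(15,87),(228,25),(290,235),(75,297)]: print("corner",ray(t,P(*q,175,178,3.75),.024))
# stand top corners & holes in crop (offset 300)
for q in[(18,117),(237,42),(253,105),(40,185)]: print("stand",ray(t,P(*q,315,190,3.75),.045))
print("straight top",ray(t,P(71,135,315,190,3.75),.1),"motor",ray(t,P(137,112,315,190,3.75),.079),"contra",ray(t,P(207,87,315,190,3.75),.083))
print("div",ray(t,(285,173),.12),ray(t,(285,304),.12),"can",ray(t,(317,150),.15))
E
```

```text
bar top [211.65853659 219.26829268] 41 ((211.40003967285156, 219.20004272460938), (14.310833930969238, 2.683281421661377), 26.56505012512207)
bar ctr [0.55398981 0.17707382 0.152     ] yaw 62.74535692187439
bar scene [290.88235294 172.44117647] 102 pred [290.9685498  172.75206019]
pointer [0.47145505 0.15013244 0.08      ]
corner [0.61339265 0.29147704 0.024     ]
corner [0.66656186 0.11421547 0.024     ]
corner [0.49104736 0.06101854 0.024     ]
corner [0.43899867 0.23908941 0.024     ]
stand [ 0.55245694 -0.14819684  0.045     ]
stand [ 0.61573439 -0.33099072  0.045     ]
stand [ 0.56338244 -0.34388211  0.045     ]
stand [ 0.49639138 -0.1663298   0.045     ]
straight top [ 0.53699458 -0.18428163  0.1       ] motor [ 0.55619729 -0.24109856  0.079     ] contra [ 0.5766466  -0.29750047  0.083     ]
div [ 0.69345246 -0.03597504  0.12      ] [ 0.30806181 -0.03702295  0.12      ] can [ 0.75836261 -0.12812024  0.15      ]
```

Checks: the unit centre is about (0.553, 0.177) from both the corners and the bar, the base edges come out at about 183–188 mm (190 expected), and the bar projects to within 0.3 px in the scene view. Bar yaw is about 62°. Moving above the carousel.

>>> carry_out(
  dr=[
    [0,0,0],
    [0,0,0.79],
    [0,0,0.79],
    [0,0,0.79],
    [0,0,0.79],
    [0,0,0.79],
    [0,0,0.79],
    [0,0,0.79],
    [0,0,0.79],
    [0,0,0.79],
    [0,0,0.79],
    [0,0,0.79],
    [0,0,0.79],
    [0,0,0.79],
    [0,0,0.79],
    [0,0,0.79],
    [0,0,0.79],
    [0,0,0.79],
    [0,0,0.79],
    [0,0,0.79],
  ],
  translation=[
    [0,0,4],
    [37,77.4,6],
    [37,77.4,6],
    [37,77.4,6],
    [37,77.4,6],
    [37,77.4,6],
    [37,77.4,6],
    [37,77.4,6],
    [37,77.4,6],
    [37,77.4,6],
    [37,77.4,6],
    [37,77.4,6],
    [37,77.4,6],
    [37,77.4,6],
    [37,77.4,6],
    [37,77.4,6],
    [37,77.4,6],
    [37,77.4,6],
    [37,77.4,6],
    [37,77.4,6],
  ],
  grip=[0.6,0.6,0.6,0.6,0.6,0.6,0.6,0.6,0.6,0.6,0.6,0.6,0.6,0.6,0.6,0.6,0.6,0.6,0.6,0.6],
)

```text
time: 1.77
position: [0.5242, 0.1186, 0.2534]
tool_rot: [0.856, 0.517, -0.0, -0.0]
ft_force: [0.2, -0.1, -0.6]
grip_width: 0.0523
```

>>> carry_out(
  dr=[
    [0,0,0],
    [0,0,0],
    [0,0,0],
    [0,0,0],
  ],
  translation=[
    [2.9,5.8,0],
    [2.9,5.8,0],
    [2.9,5.8,0],
    [2.9,5.8,0],
  ],
  grip=[0.6,0.6,0.6,0.6],
)

```text
time: 2.1
position: [0.5528, 0.1755, 0.2528]
tool_rot: [0.855, 0.518, -0.001, -0.0]
ft_force: [0.4, -1.0, 0.1]
grip_width: 0.0525
```

```bash
python3 - <<'E'
from h import *
import pickle
c=robot.camera("wrist");pickle.dump(c,open("w1.pkl","wb"));cv2.imwrite("pics/w1.png",c["color"])
print(robot.get_obs()["position"],np.round(c["T"],3).tolist(),proj(c,[.5525,.1765,.152]),proj(c,[.497,.160,.08]))
E
```

```text
[0.55231972 0.17439572 0.25291383] [[0.886, -0.447, -0.125, 0.588], [-0.464, -0.854, -0.237, 0.24], [-0.001, 0.268, -0.963, 0.444], [0.0, 0.0, 0.0, 1.0]] [280.6050154  196.64918443] [246.54384844 214.78445597]
```

View pics/w1.png

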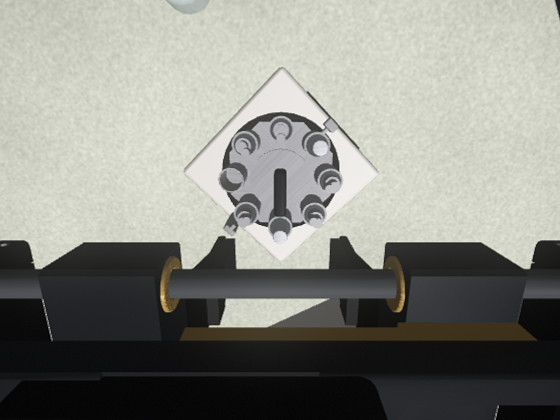

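Wrist view: bar vertical at x≈280 (rows 168–215), as predicted (280.6). Empty tube at (232,180), tall pointer at (232,225). The geometry agrees, so I'll go down and grip.

>>> carry_out(
  dr=[
    [0,0,0],
    [0,0,0],
    [0,0,0],
    [0,0,0],
    [0,0,0],
    [0,0,0],
    [0,0,0],
    [0,0,0],
    [0,0,0],
    [0,0,0],
    [0,0,0],
    [0,0,0],
  ],
  translation=[
    [0,0.1,-3],
    [0,0.1,-6],
    [0,0.1,-9],
    [0,0.1,-11],
    [0,0.1,-12.2],
    [0,0.1,-12.2],
    [0,0.1,-12.2],
    [0,0.1,-12.2],
    [0,0.1,-12.2],
    [0,0.1,-12.2],
    [0,0.1,-12.2],
    [0,0.1,-12.2],
  ],
  grip=[0.6,0.6,0.6,0.6,0.6,0.6,0,0,0,0,0,0],
  newtons=50,
)

```text
time: 3.15
position: [0.5535, 0.1755, 0.1324]
tool_rot: [0.856, 0.517, 0.001, 0.0]
ft_force: [0.2, -0.1, -0.1]
grip_width: 0.0201
```

>>> carry_out(
  dr=[
    [0,0,0],
    [0,0,0],
    [0,0,0],
    [0,0,0],
    [0,0,0],
    [0,0,0],
  ],
  translation=[
    [0,0,0],
    [0,0,0],
    [0,0,0],
    [0,0,0],
    [0,0,0],
    [0,0,0],
  ],
  grip=[0,0,0,0,0,0],
)

```text
time: 3.65
position: [0.5531, 0.1754, 0.1316]
tool_rot: [0.856, 0.517, -0.0, -0.0]
ft_force: [0.6, 0.4, -0.5]
grip_width: 0.0007
```

The fingers shut to 0.7 mm, so the bar is not between them. I'll look.

```bash
python3 - <<'E'
from h import *
import pickle
s=robot.camera("scene");w=robot.camera("wrist");t=robot.camera("top")
pickle.dump((s,w,t),open("s2.pkl","wb"))
f=lambda im,x,y,W,h,k:cv2.resize(im[y:y+h,x:x+W],None,fx=k,fy=k,interpolation=cv2.INTER_CUBIC)
A=f(s["color"],240,110,100,120,4);B=cv2.resize(w["color"],(400,300));C=f(t["color"],176,180,80,60,5)[:300,:400]
o=np.zeros((600,800,3),np.uint8);o[:480,:400]=A;o[:300,400:]=B;o[300:,400:]=C
cv2.imwrite("pics/s2.png",o)
p=robot.get_obs()["position"]; print(p,proj(s,p),proj(s,[.5535,.1768,.139]),proj(w,p),proj(w,[.5535,.1768,.139]))
E
```

```text
[0.55311255 0.17541175 0.13164181] [290.38532517 174.96661116] [290.78040492 172.74620874] [280.80545166 235.52685431] [280.26519811 237.64096378]
```

View pics/s2.png

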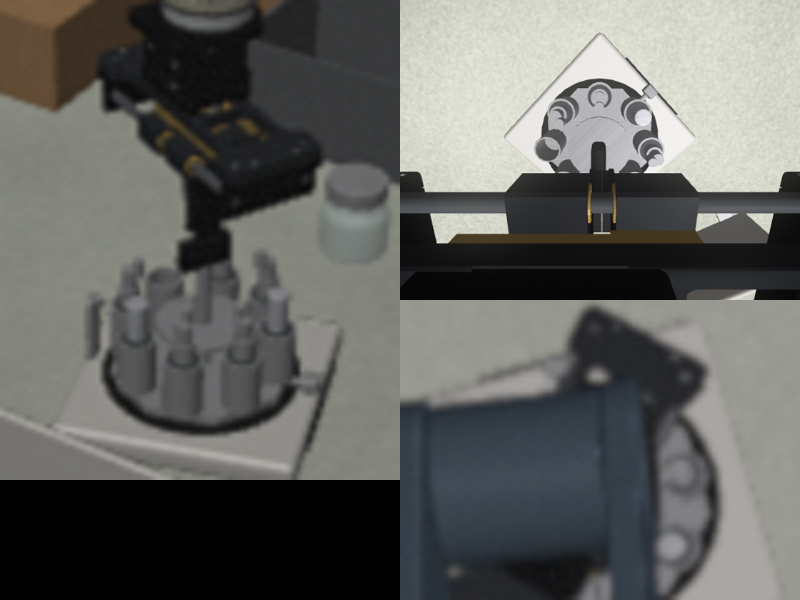

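```bash
python3 - <<'E'
from h import *
import pickle
s,w,t=pickle.load(open("s2.pkl","rb"))
f=lambda im,x,y,W,h,k:cv2.resize(im[y:y+h,x:x+W],None,fx=k,fy=k,interpolation=cv2.INTER_CUBIC)
A=f(w["color"],220,180,120,170,3.5);B=f(s["color"],270,140,45,68,8.75)
B=np.clip(B.astype(float)*2.5,0,255).astype(np.uint8); A=np.clip(A.astype(float)*2,0,255).astype(np.uint8)
h=min(len(A),len(B));cv2.imwrite("pics/s2b.png",np.hstack([A[:h],B[:h]]))
print(robot.get_obs()["grip_width"])
E
```

```text
0.0003896774343472727
```

View pics/s2b.png

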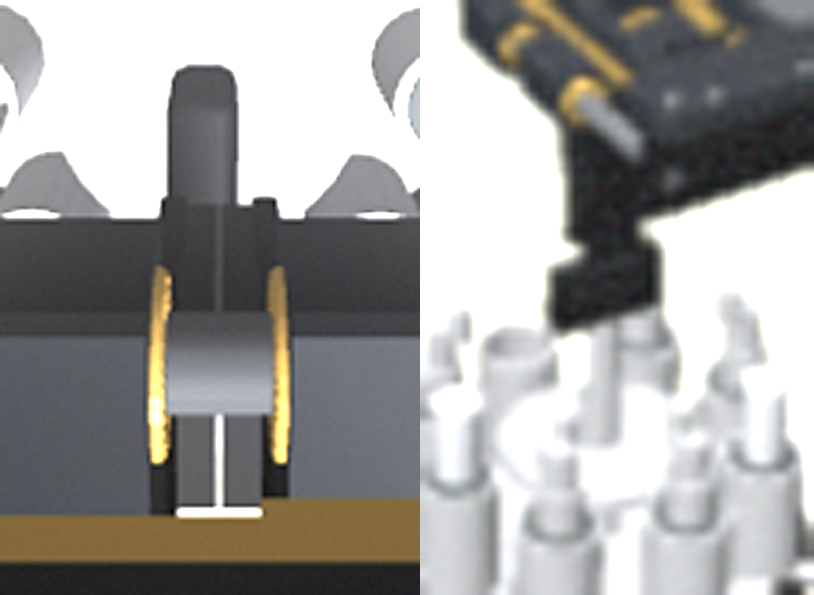

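```bash
python3 - <<'E'
from h import *
import pickle
s,w,t=pickle.load(open("s2.pkl","rb")); w1=pickle.load(open("w1.pkl","rb")); s0=pickle.load(open("scene0.pkl","rb"))
a=np.radians(62); u=np.array([np.cos(a),np.sin(a)]); n=np.array([-u[1],u[0]]); c=np.array([.5532,.1768])
for z in(.126,.152):
  for e in(-1,1):
    for k in(-1,1):
      p=[*(c+e*.022*u+k*.006*n),z]; print(z,e,k,*[np.round(proj(q,p),1) for q in(s,w1,w)])
for nme,im,x,y,W,h in(("s0",s0["color"],275,160,30,30),("w1",w1["color"],255,150,60,75),("w2",w["color"],255,180,60,80)):
    g=im.max(2)[y:y+h,x:x+W]; m=(g<62).astype(np.uint8); N,l,st,ce=cv2.connectedComponentsWithStats(m)
    print(nme,[(st[i,:5]+[x,y,0,0,0]).tolist() for i in range(1,N) if st[i,4]>30])
E
```

```text
0.126 -1 -1 [285.3 179.4] [286.8 210.5] [288.8 261.2]
0.126 -1 1 [283.3 177.4] [275.4 210.5] [271.1 261.2]
0.126 1 -1 [297.9 175.2] [287.3 168.8] [289.4 198.4]
0.126 1 1 [295.8 173.3] [275.4 168.7] [270.7 198.3]
0.152 -1 -1 [285.4 172.2] [287.2 218.1] [289.6 280.1]
0.152 -1 1 [283.4 170.2] [274.8 218.1] [269.6 280.1]
0.152 1 -1 [298.2 168. ] [287.7 173.2] [290.4 209.7]
0.152 1 1 [296.  166.1] [274.8 173.1] [269.1 209.6]
s0 [[285, 168, 13, 10, 102]]
w1 [[274, 169, 12, 47, 457]]
w2 [[255, 199, 60, 61, 1916]]
```

The bar projects exactly where expected in all views, yet the reading says shut. A small test turn will show whether the bar is engaged.

>>> carry_out(
  dr=[
    [0,0,0.06],
    [0,0,0.12],
    [0,0,0.18],
    [0,0,0.24],
    [0,0,0.3],
    [0,0,0.3],
  ],
  translation=[
    [0,0,0],
    [0,0,0],
    [0,0,0],
    [0,0,0],
    [0,0,0],
    [0,0,0],
  ],
  grip=[0,0,0,0,0,0],
)

```text
time: 4.3
position: [0.5531, 0.1754, 0.1317]
tool_rot: [0.769, 0.64, -0.0, -0.0]
ft_force: [-0.3, -0.2, 0.1]
grip_width: 0.0004
```

```bash
python3 - <<'E'
from h import *
import pickle
o=robot.get_obs();print(o["moment"],o["ft_force"],o["grip_width"],o["position"],o["tool_rot"])
w=robot.camera("wrist");s=robot.camera("scene");pickle.dump((s,w),open("s3.pkl","wb"))
f=lambda im,x,y,W,h,k:cv2.resize(im[y:y+h,x:x+W],None,fx=k,fy=k,interpolation=cv2.INTER_CUBIC)
A=np.clip(f(w["color"],180,100,200,200,2.5).astype(float)*1.6,0,255).astype(np.uint8);B=np.clip(f(s["color"],260,150,60,100,5).astype(float)*1.6,0,255).astype(np.uint8)
cv2.imwrite("pics/s3.png",np.hstack([A,B]))
E
```

```text
[ 0.00065773 -0.09091564  0.01159155] [-0.27746837 -0.22166041  0.10255795] 0.00042011064671079707 [0.5531133  0.17541186 0.13166698] [ 7.68751939e-01  6.39547069e-01 -6.05827422e-05 -2.28632734e-05]
```

View pics/s3.png

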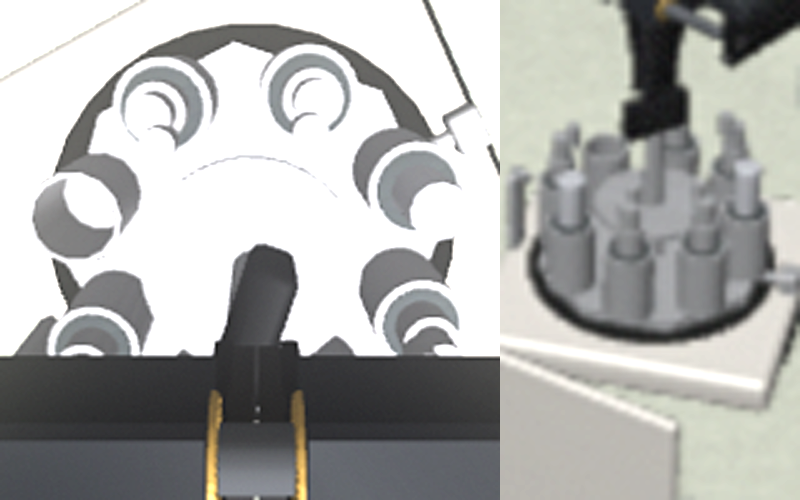

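The carousel did not turn with the fingers, so they are not engaging the bar. I'll check where the fingertips really are, using the known opening in the wrist view.

```bash
python3 - <<'E'
from h import *
import pickle
w1=pickle.load(open("w1.pkl","rb")); s0=pickle.load(open("scene0.pkl","rb"));s2,w2,_=pickle.load(open("s2.pkl","rb"));s3,w3=pickle.load(open("s3.pkl","rb"))
K=np.array(w1["camera_matrix"]);print(K.round(1).tolist(),robot.grip_depth,[x for x in dir(robot) if x[0]!='_'])
f=K[0,0];d=f*.0525/95;T=np.array(w1["T"])
p=T[:3,:3]@(np.linalg.inv(K)@[282.5,237,1])*d+T[:3,3];print("tip est",p,"depth",d)
R=T[:3,:3]
print("TCP depth",(R.T@(np.array([.5528,.1755,.2528])-T[:3,3])))
for n,c in(("s0",s0),("s2",s2),("s3",s3)):
    g=c["color"].max(2)
    for r in range(158,182,2): print(n,r,[i+275 for i in np.flatnonzero(g[r,275:310]<62)][::100] , (np.flatnonzero(g[r,275:310]<62)+275)[[0,-1]] if (g[r,275:310]<62).any() else None)
E
```

```text
[[315.8, 0.0, 282.1], [0.0, 315.8, 205.7], [0.0, 0.0, 1.0]] 0.0187 ['Unreachable', 'camera', 'get_obs', 'grip_depth', 'hand_in']
tip est [0.55816486 0.18347559 0.28021939] depth 0.17451279772084072
TCP depth [-0.00081333  0.01913534  0.20349125]
s0 158 [] None
s0 160 [] None
s0 162 [] None
s0 164 [] None
s0 166 [] None
s0 168 [np.int64(292)] [292 296]
s0 170 [np.int64(286)] [286 297]
s0 172 [np.int64(285)] [285 297]
s0 174 [np.int64(285)] [285 297]
s0 176 [np.int64(285)] [285 292]
s0 178 [np.int64(297)] [297 297]
s0 180 [] None
s2 158 [np.int64(286)] [286 309]
s2 160 [np.int64(287)] [287 309]
s2 162 [np.int64(287)] [287 303]
s2 164 [np.int64(287)] [287 297]
s2 166 [np.int64(287)] [287 294]
s2 168 [np.int64(288)] [288 296]
s2 170 [np.int64(286)] [286 297]
s2 172 [np.int64(285)] [285 297]
s2 174 [np.int64(285)] [285 297]
s2 176 [np.int64(285)] [285 292]
s2 178 [np.int64(297)] [297 297]
s2 180 [] None
s3 158 [np.int64(286)] [286 309]
s3 160 [np.int64(287)] [287 309]
s3 162 [np.int64(287)] [287 307]
s3 164 [np.int64(287)] [287 294]
s3 166 [np.int64(287)] [287 294]
s3 168 [np.int64(288)] [288 296]
s3 170 [np.int64(286)] [286 297]
s3 172 [np.int64(285)] [285 297]
s3 174 [np.int64(285)] [285 297]
s3 176 [np.int64(285)] [285 292]
s3 178 [np.int64(297)] [297 297]
s3 180 [] None
```

The dark silhouettes show the fingers staying above the bar. The finger gap in the wrist view also puts the real tips about 27 mm (±7) short of the reported TCP. So the reported TCP runs deeper than the fingers, and the grip has to be about 2.5 cm lower. I'll turn back, open, descend and grip again.

>>> carry_out(
  dr=[
    [0,0,-0.1],
    [0,0,-0.2],
    [0,0,-0.3],
    [0,0,-0.3],
    [0,0,-0.3],
    [0,0,-0.3],
    [0,0,-0.3],
    [0,0,-0.3],
    [0,0,-0.3],
    [0,0,-0.3],
    [0,0,-0.3],
    [0,0,-0.3],
    [0,0,-0.3],
    [0,0,-0.3],
    [0,0,-0.3],
    [0,0,-0.3],
    [0,0,-0.3],
    [0,0,-0.3],
  ],
  translation=[
    [0,0,0],
    [0,0,0],
    [0,0.1,0],
    [0,0.1,0],
    [0,0.1,0],
    [0,0.1,0],
    [0,0.1,0],
    [0,0.1,-0.6],
    [0,0.1,-1.2],
    [0,0.1,-1.8],
    [0,0.1,-2.4],
    [0,0.1,-2.4],
    [0,0.1,-2.4],
    [0,0.1,-2.4],
    [0,0.1,-2.4],
    [0,0.1,-2.4],
    [0,0.1,-2.4],
    [0,0.1,-2.4],
  ],
  grip=[0.5,0.5,0.5,0.5,0.5,0.5,0.5,0.5,0.5,0.5,0.5,0.5,0,0,0,0,0,0],
)

```text
time: 5.9
position: [0.5509, 0.1775, 0.1078]
tool_rot: [0.856, 0.517, -0.001, -0.002]
ft_force: [-0.5, 2.0, 8.5]
grip_width: 0.0114
```

>>> carry_out(
  dr=[
    [0,0,0],
    [0,0,0],
  ],
  translation=[
    [0,0,0],
    [0,0,0],
  ],
  grip=[0,0],
)

```text
time: 6.07
position: [0.5509, 0.1775, 0.1079]
tool_rot: [0.856, 0.517, -0.001, -0.002]
ft_force: [-4.3, 2.5, 3.5]
grip_width: 0.0115
```

Gripped (11.5 mm on the 12 mm bar). Turning one click.

>>> carry_out(
  dr=[
    [0,0,0.08],
    [0,0,0.16],
    [0,0,0.24],
    [0,0,0.32],
    [0,0,0.4],
    [0,0,0.48],
    [0,0,0.56],
    [0,0,0.64],
    [0,0,0.72],
    [0,0,0.79],
    [0,0,0.79],
    [0,0,0.79],
  ],
  translation=[
    [-0.2,0.1,0],
    [-0.2,0.1,0],
    [-0.2,0.1,0],
    [-0.2,0.1,0],
    [-0.2,0.1,0],
    [-0.2,0.1,0],
    [-0.2,0.1,0],
    [-0.2,0.1,0],
    [-0.2,0.1,0],
    [-0.2,0.1,0],
    [-0.2,0.1,0],
    [-0.2,0.1,0],
  ],
  grip=[0,0,0,0,0,0,0,0,0,0,0,0],
)

```text
time: 7.07
position: [0.5526, 0.1774, 0.1079]
tool_rot: [0.592, 0.806, 0.001, 0.001]
ft_force: [3.2, 0.5, -2.6]
grip_width: 0.0114
```

>>> carry_out(
  dr=[
    [0,0,0],
    [0,0,0],
    [0,0,0],
    [0,0,0],
    [0,0,0],
    [0,0,0],
    [0,0,0],
    [0,0,0],
    [0,0,0],
    [0,0,0],
    [0,0,0],
    [0,0,0],
    [0,0,0],
  ],
  translation=[
    [0,0,0],
    [0,0,0],
    [0,0,0],
    [0,0,0],
    [0,0,0],
    [0,0,0.5],
    [0,0,2],
    [0,0,5],
    [0,0,8],
    [0,0,11],
    [0,0,14],
    [0,0,17],
    [0,0,17],
  ],
  grip=[0.5,0.5,0.5,0.5,0.5,0.5,0.5,0.5,0.5,0.5,0.5,0.5,0.5],
)

```text
time: 8.15
position: [0.555, 0.1781, 0.2851]
tool_rot: [0.591, 0.807, 0.005, 0.005]
ft_force: [0.6, -0.4, -0.5]
grip_width: 0.0435
```

```bash
python3 - <<'E'
from h import *
import pickle
w=robot.camera("wrist");s=robot.camera("scene");pickle.dump((s,w),open("s4.pkl","wb"))
f=lambda im,x,y,W,h,k:cv2.resize(im[y:y+h,x:x+W],None,fx=k,fy=k,interpolation=cv2.INTER_CUBIC)
A=f(w["color"],140,50,300,240,1.9);B=np.clip(f(s["color"],255,80,70,140,3.25).astype(float)*1.6,0,255).astype(np.uint8)
h=min(len(A),len(B));cv2.imwrite("pics/s4.png",np.hstack([A[:h],B[:h]]))
o=robot.get_obs();print(o["position"],o["tool_rot"],o["grip_width"],proj(s,o["position"]))
for z in(.024,): 
  c=np.array([.5525,.1765])
  for a in(45,135,225,315): 
    b=np.radians(a+16.8); print("corner",proj(w,[*(c+.1344*np.array([np.cos(b),np.sin(b)])),z]))
E
```

```text
[0.55179704 0.17753403 0.2796235 ] [0.591062   0.80662389 0.00128061 0.0014065 ] 0.04347694336497708 [291.3070959  131.06697216]
corner [347.49818635 101.78377345]
corner [207.67861434  99.95345857]
corner [214.15721071 231.94141898]
corner [339.08935663 232.72390278]
```

View pics/s4.png

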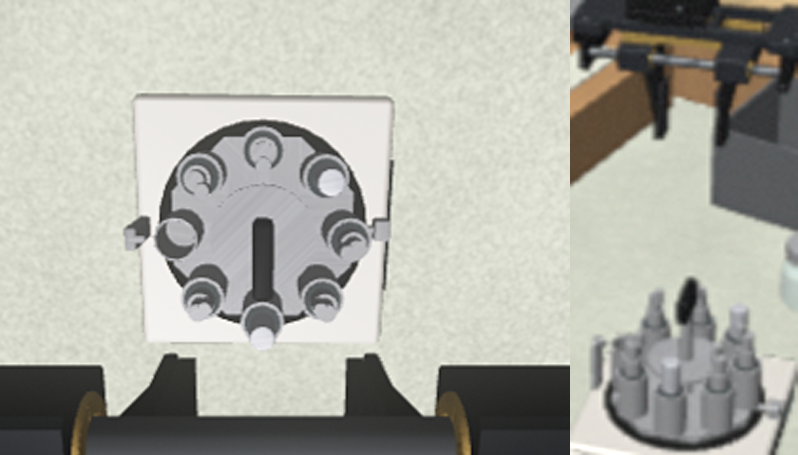

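The carousel clicked: in the wrist crop the open tube (178,237) is beside the tall post (135,235), and the bar now lies along unit y. In the scene crop the open tips sit about 7.6 px above the projected TCP, which is about 27 mm. That matches the earlier estimate, so I'll use a real tip offset of 27 mm. Next I go over the contra and look.

>>> carry_out(
  dr=[
    [0,0,0],
    [0,0,0],
    [0,0,0],
    [0,0,0],
    [0,0,0],
    [0,0,0],
    [0,0,0],
    [0,0,0],
    [0,0,0],
    [0,0,0],
    [0,0,0],
    [0,0,0],
    [0,0,0],
    [0,0,0],
    [0,0,0],
    [0,0,0],
  ],
  translation=[
    [2.2,-47.6,0],
    [2.2,-47.6,0],
    [2.2,-47.6,0],
    [2.2,-47.6,0],
    [2.2,-47.6,0],
    [2.2,-47.6,0],
    [2.2,-47.6,0],
    [2.2,-47.6,0],
    [2.2,-47.6,0],
    [2.2,-47.6,0],
    [2.2,-47.6,0],
    [2.2,-47.6,0],
    [2.2,-47.6,-2],
    [2.2,-47.6,-4],
    [2.2,-47.6,-4],
    [2.2,-47.6,-4],
  ],
  grip=[0.5,0.5,0.5,0.5,0.5,0.5,0.5,0.5,0.5,0.5,0.5,0.5,0.5,0.5,0.5,0.5],
)

```text
time: 9.58
position: [0.5717, -0.2972, 0.2353]
tool_rot: [0.591, 0.807, 0.0, -0.003]
ft_force: [0.5, 0.3, 0.6]
grip_width: 0.0433
```

```bash
python3 - <<'E'
from h import *
import pickle
w=robot.camera("wrist");pickle.dump(w,open("w5.pkl","wb"))
cv2.imwrite("pics/w5.png",cv2.resize(w["color"][60:300,130:430],None,fx=2.5,fy=2.5,interpolation=cv2.INTER_CUBIC))
o=robot.get_obs();print(o["position"],o["tool_rot"],o["q"],np.round(w["T"],3).tolist(),proj(w,[.577,-.2975,.083]),proj(w,[.577,-.2975,.045]))
w4=pickle.load(open("s4.pkl","rb"))[1]; print("tube mouth from w4",ray(w4,(140+178/1.9,50+236/1.9),.08))
E
```

```text
[ 0.57279624 -0.29774858  0.23696631] [ 5.90874557e-01  8.06762563e-01  8.67194331e-05 -1.19064183e-03] [-6.52242073e-01  5.16648104e-01  1.32784559e+00  1.30312129e-04
  1.29948325e+00 -9.58787544e-01] [[0.954, 0.291, 0.076, 0.551], [0.3, -0.92, -0.251, -0.229], [-0.003, 0.262, -0.965, 0.427], [0.0, 0.0, 0.0, 1.0]] [286.66341192 188.20150731] [286.33580966 181.74277298]
tube mouth from w4 [0.49871034 0.16402123 0.08      ]
```

View pics/w5.png

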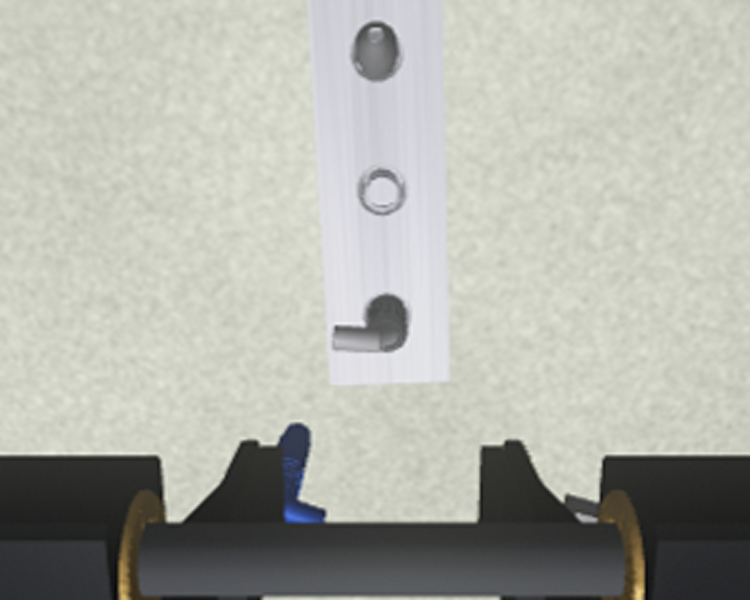

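The contra is the one with its bent head at crop (390,325); the blue one is at (300,470). Its head points to image left, perpendicular to the row, not along the row as the text says. So the jaws must lie along the row, which is a quarter turn. Working out positions.

```bash
python3 - <<'E'
from h import *
import pickle
w=pickle.load(open("w5.pkl","rb"));t=pickle.load(open("top0.pkl","rb"))
r=lambda x,y,z:ray(w,(130+x/2.5,60+y/2.5),z)
L0,L1=r(318,120,.045),r(331,383,.045);R0,R1=r(444,120,.045),r(449,381,.045)
print("width",np.linalg.norm(L1-R1),"edges yaw",[np.degrees(np.arctan2(*(b-a)[1::-1])) for a,b in((L0,L1),(R0,R1))])
e=(L1+R1)/2; m=(L0+R0)/2; d=(e-m)/np.linalg.norm(e-m); d2=R1-R0+L1-L0; d2/=np.linalg.norm(d2)
print("end",e,"row dir",np.degrees(np.arctan2(d2[1],d2[0])));c=e-.035*d2;print("contra from edges",c,"motor",e-.095*d2)
print("motor top",r(382,190,.079),"hole",r(381,191,.045),"straight hole",r(376,52,.045))
print("body proj crop",[(proj(w,[*c[:2],z])-[130,60])*2.5 for z in(.045,.083,.095)])
print("head tip",r(333,338,.098),"head root",r(385,338,.098),"body/knuckle circle",r(388,333,.09))
T=np.array(w["T"]);print("tip gap centre x px",130+(283+481)/2/2.5)
for p in[(283,443),(481,443)]: 
    q=T[:3,:3]@(np.linalg.inv(w["camera_matrix"])@[130+p[0]/2.5,60+p[1]/2.5,1])*(.0433*315.8/((481-283)/2.5))+T[:3,3];print("tip",q)
print("blue base",ray(t,(399,219),.0),"blue top px in w",r(300,430,0))
E
```

```text
width 0.05946979664734962 edges yaw [np.float64(-70.75047571763538), np.float64(-70.17039715163902)]
end [ 0.58863904 -0.33548393  0.045     ] row dir -70.461665574356
contra from edges [ 0.57693373 -0.3024993   0.045     ] motor [ 0.55686748 -0.24595422  0.045     ]
motor top [ 0.55591063 -0.24491353  0.079     ] hole [ 0.55604874 -0.24706209  0.045     ] straight hole [ 0.53541842 -0.18909866  0.045     ]
body proj crop [array([387.62860196, 313.85513441]), array([388.11019136, 330.93416535]), array([388.28382817, 337.09200128])]
head tip [ 0.55428271 -0.30932717  0.098     ] head root [ 0.575484   -0.30263573  0.098     ] body/knuckle circle [ 0.57664583 -0.30189622  0.09      ]
tip gap centre x px 282.8
tip [ 0.54907263 -0.29445719  0.26457721]
tip [ 0.59037674 -0.28145654  0.26443364]
blue base [ 0.56180376 -0.40776562  0.        ] blue top px in w [ 0.55257541 -0.39090839  0.        ]
```

Contra axis is at about (0.577, −0.302), consistent from the stand edges and the knuckle. Head yaw is −162.5° and the tip offset again comes out at 28 mm. I'll turn the jaws −90°, so along the row, and come down part way.

>>> carry_out(
  dr=[
    [0,0,-0.12],
    [0,0,-0.24],
    [0,0,-0.36],
    [0,0,-0.48],
    [0,0,-0.6],
    [0,0,-0.72],
    [0,0,-0.84],
    [0,0,-0.96],
    [0,0,-1.08],
    [0,0,-1.2],
    [0,0,-1.32],
    [0,0,-1.44],
    [0,0,-1.57],
    [0,0,-1.57],
    [0,0,-1.57],
    [0,0,-1.57],
  ],
  translation=[
    [0,-0.4,0],
    [0,-0.4,0],
    [0,-0.4,0],
    [0,-0.4,0],
    [0,-0.4,0],
    [0,-0.4,0],
    [0,-0.4,-1],
    [0,-0.4,-2],
    [0,-0.4,-3],
    [0,-0.4,-4],
    [0,-0.4,-5],
    [0,-0.4,-6],
    [0,-0.4,-7],
    [0,-0.4,-7],
    [0,-0.4,-7],
    [0,-0.4,-7],
  ],
  grip=[0.42,0.42,0.42,0.42,0.42,0.42,0.42,0.42,0.42,0.42,0.42,0.42,0.42,0.42,0.42,0.42],
)

```text
time: 10.97
position: [0.5741, -0.3028, 0.1692]
tool_rot: [0.988, 0.154, 0.001, 0.001]
ft_force: [0.0, -0.4, 0.2]
grip_width: 0.0363
```

```bash
python3 - <<'E'
from h import *
import pickle
o=robot.get_obs();print(o["position"],o["tool_rot"],o["q"],o["grip_width"])
w=robot.camera("wrist");pickle.dump(w,open("w6.pkl","wb"));cv2.imwrite("pics/w6.png",w["color"])
p=o["position"];print(*[proj(w,[.5768,-.302,z]).round(1) for z in(.045,.083,.1)],proj(w,[.556,-.245,.079]))
E
```

```text
[ 0.57406182 -0.30275075  0.16915439] [9.88009405e-01 1.54389052e-01 8.39495825e-04 8.55416263e-04] [-6.57211982e-01  5.87146616e-01  1.39693828e+00  4.56684367e-05
  1.15511105e+00  6.03547607e-01] 0.03632132855459951
[281.3 190.2] [281.3 199.4] [281.3 204.3] [215.36825421 200.93704867]
```

View pics/w6.png

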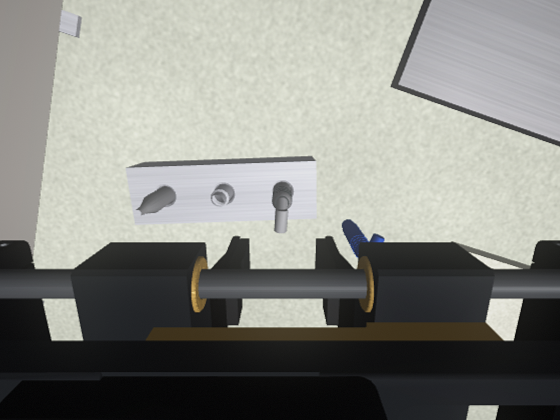

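The contra is centred between the fingers (x≈282 against a finger midpoint of 282), with the head perpendicular to the jaws. Descending.

>>> carry_out(
  dr=[
    [0,0,0],
    [0,0,0],
    [0,0,0],
    [0,0,0],
    [0,0,0],
    [0,0,0],
    [0,0,0],
    [0,0,0],
    [0,0,0],
    [0,0,0],
  ],
  translation=[
    [0.3,0.1,-2],
    [0.3,0.1,-4],
    [0.3,0.1,-6],
    [0.3,0.1,-8],
    [0.3,0.1,-10],
    [0.3,0.1,-11.5],
    [0.3,0.1,-12.7],
    [0.3,0.1,-13.5],
    [0.3,0.1,-14.2],
    [0.3,0.1,-14.2],
  ],
  grip=[0.42,0.42,0.42,0.42,0.42,0.42,0.42,0.42,0.42,0.42],
)

```text
time: 11.85
position: [0.5759, -0.3013, 0.0249]
tool_rot: [0.988, 0.153, -0.0, -0.0]
ft_force: [0.0, 0.7, 0.2]
grip_width: 0.0369
```

>>> carry_out(
  dr=[
    [0,0,0],
    [0,0,0],
    [0,0,0],
    [0,0,0],
    [0,0,0],
    [0,0,0],
    [0,0,0],
  ],
  translation=[
    [0,0,0],
    [0,0,0],
    [0,0,0],
    [0,0,0],
    [0,0,0],
    [0,0,0],
    [0,0,0],
  ],
  grip=[0.1,0.1,0.1,0.1,0.1,0.1,0.1],
  newtons=25,
)

```text
time: 12.43
position: [0.5767, -0.3019, 0.0265]
tool_rot: [0.988, 0.153, 0.001, 0.0]
ft_force: [-0.3, 0.2, 4.1]
grip_width: 0.0173
```

Gripped (17.3 mm on the 18 mm body). Lifting 17 cm.

>>> carry_out(
  dr=[
    [0,0,0],
    [0,0,0],
    [0,0,0],
    [0,0,0],
    [0,0,0],
    [0,0,0],
    [0,0,0],
    [0,0,0],
    [0,0,0],
    [0,0,0],
    [0,0,0],
    [0,0,0],
    [0,0,0],
  ],
  translation=[
    [0,0,0],
    [0,0,0.8],
    [0,0,2],
    [0,0,3.5],
    [0,0,5],
    [0,0,7],
    [0,0,9],
    [0,0,11],
    [0,0,13],
    [0,0,15],
    [0,0,17],
    [0,0,17],
    [0,0,17],
  ],
  grip=[0.1,0.1,0.1,0.1,0.1,0.1,0.1,0.1,0.1,0.1,0.1,0.1,0.1],
)

```text
time: 13.52
position: [0.5765, -0.3019, 0.1971]
tool_rot: [0.988, 0.153, 0.001, 0.001]
ft_force: [0.4, 0.1, -0.8]
grip_width: 0.0173
```

```bash
python3 - <<'E'
from h import *
import pickle
o=robot.get_obs();print(o["position"],o["tool_rot"],o["grip_width"],o["ft_force"])
s=robot.camera("scene");w=robot.camera("wrist");pickle.dump((s,w),open("s7.pkl","wb"))
p=o["position"]; print("pred tail/head px",proj(s,p+[0,0,-.019]),proj(s,p+[0,0,.079]))
x,y=map(int,proj(s,p));A=cv2.resize(s["color"][y-55:y+45,x-50:x+50],None,fx=4.2,fy=4.2,interpolation=cv2.INTER_CUBIC)
A=np.clip(A.astype(float)*1.5,0,255).astype(np.uint8);print("crop origin",x-50,y-55)
B=w["color"][:,90:470];cv2.imwrite("pics/s7.png",np.hstack([A,B]))
E
```

```text
[ 0.57648686 -0.30191343  0.19713565] [9.88259765e-01 1.52777250e-01 8.70195411e-04 9.95855897e-04] 0.017308658126009395 [ 0.44856756  0.09533219 -0.80664677]
pred tail/head px [192.18380204 261.47139353] [187.61935883 228.98457514]
crop origin 141 200
```

View pics/s7.png

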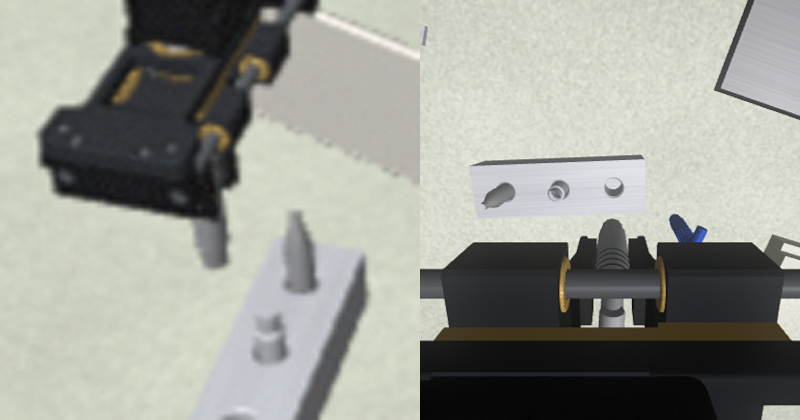

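The contra is held and out of the stand: wrist view shows the third hole empty and the tail at about (282,222), and in the scene view the tail is at (192,263) against (192,261) predicted. So the tail is about 19 mm below the reported TCP, at z≈0.178. Carrying it over the divider.

>>> carry_out(
  dr=[
    [0,0,0],
    [0,0,0],
    [0,0,0],
    [0,0,0],
    [0,0,0],
    [0,0,0],
    [0,0,0],
    [0,0,0],
    [0,0,0],
    [0,0,0],
    [0,0,0],
    [0,0,0],
    [0,0,0],
    [0,0,0],
    [0,0,0],
    [0,0,0],
    [0,0,0],
    [0,0,0],
    [0,0,0],
    [0,0,0],
  ],
  translation=[
    [-0.2,1.2,0],
    [-0.6,3.5,0],
    [-1.1,6.5,0],
    [-1.6,9.5,0],
    [-2.2,12.5,0],
    [-2.7,15.5,0],
    [-3.2,18.5,0],
    [-3.7,21.5,0],
    [-4.2,24.5,0],
    [-4.7,27.5,0],
    [-5.2,30.5,0],
    [-5.8,33.5,0],
    [-6.3,36.5,0],
    [-6.8,39.5,0],
    [-7.3,42.5,0],
    [-7.7,44.8,0],
    [-7.9,45.9,0],
    [-7.9,46.3,0],
    [-7.9,46.3,0],
    [-7.9,46.3,0],
  ],
  grip=[0.1,0.1,0.1,0.1,0.1,0.1,0.1,0.1,0.1,0.1,0.1,0.1,0.1,0.1,0.1,0.1,0.1,0.1,0.1,0.1],
)

```text
time: 15.28
position: [0.4971, 0.1607, 0.1953]
tool_rot: [0.988, 0.153, -0.0, 0.0]
ft_force: [0.1, -0.1, -0.3]
grip_width: 0.0166
```

```bash
python3 - <<'E'
from h import *
import pickle
o=robot.get_obs();p=o["position"];print(p,o["tool_rot"],o["grip_width"],o["ft_force"])
s=robot.camera("scene");w=robot.camera("wrist");pickle.dump((s,w),open("s8.pkl","wb"))
print("pred tail wrist",proj(w,p+[0,0,-.019]),"radius pt",proj(w,p+[.0075,0,-.019]),"mouth",proj(w,[.4965,.1607,.08]),proj(w,[.4987,.164,.08]))
print("scene tail",proj(s,p+[0,0,-.019]))
A=cv2.resize(w["color"][140:260,220:340],None,fx=5,fy=5,interpolation=cv2.INTER_CUBIC)
x,y=map(int,proj(s,p));print("scene origin",x-20,y-45)
B=cv2.resize(s["color"][y-45:y+55,x-20:x+13],None,fx=6,fy=6,interpolation=cv2.INTER_CUBIC)
cv2.imwrite("pics/s8.png",np.clip(np.hstack([A,B]).astype(float)*1.4,0,255).astype(np.uint8))
E
```

```text
[0.49713639 0.16068796 0.19531829] [ 9.88265037e-01  1.52748096e-01 -3.63635457e-04  3.21574581e-04] 0.01664166199465249 [ 0.06417296 -0.1284366  -0.31800905]
pred tail wrist [280.55318375 226.81007143] radius pt [283.7660876  217.10537352] mouth [280.76002351 195.3486568 ] [278.25604345 192.33101704]
scene tail [271.88271401 159.14890041]
scene origin 251 108
```

View pics/s8.png

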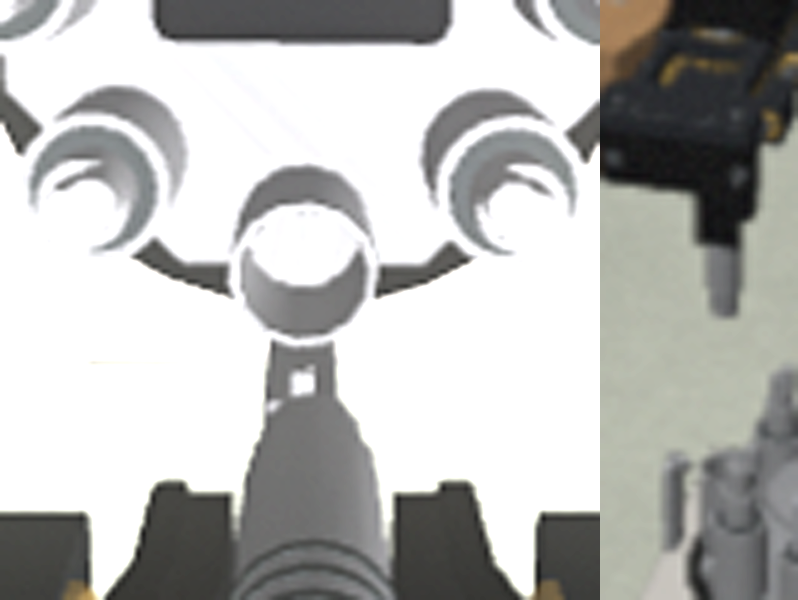

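Wrist crop: the empty mouth's rim is centred at (303,274), which is (280.7,194.8) against (280.8,195.3) predicted. The tail sits above it at about x=308 in the crop, within about 1 mm, and upright. In the scene crop the tail tip is 1.5 px below the prediction, which its radius explains. Lowering 8.5 cm.

>>> carry_out(
  dr=[
    [0,0,0],
    [0,0,0],
    [0,0,0],
    [0,0,0],
    [0,0,0],
    [0,0,0],
    [0,0,0],
    [0,0,0],
    [0,0,0],
    [0,0,0],
    [0,0,0],
    [0,0,0],
  ],
  translation=[
    [0.05,0.05,-1],
    [0.05,0.05,-2],
    [0.05,0.05,-3],
    [0.05,0.05,-4],
    [0.05,0.05,-5],
    [0.05,0.05,-6],
    [0.05,0.05,-7],
    [0.05,0.05,-7.8],
    [0.05,0.05,-8.3],
    [0.05,0.05,-8.5],
    [0.05,0.05,-8.5],
    [0.05,0.05,-8.5],
  ],
  grip=[0.1,0.1,0.1,0.1,0.1,0.1,0.1,0.1,0.1,0.1,0.1,0.1],
)

```text
time: 16.38
position: [0.498, 0.162, 0.1109]
tool_rot: [0.988, 0.153, 0.0, 0.0]
ft_force: [-0.6, 0.0, 0.3]
grip_width: 0.0171
```

```bash
python3 - <<'E'
from h import *
import pickle
o=robot.get_obs();p=o["position"];print(p,o["tool_rot"],o["grip_width"],o["ft_force"],o["time"])
s=robot.camera("scene");w=robot.camera("wrist");pickle.dump((s,w),open("s9.pkl","wb"))
print("pred tail",proj(w,p+[0,0,-.019]),"mouth",proj(w,[.4967,.1607,.08]),"scene tail, mouth",proj(s,p+[0,0,-.019]),proj(s,[.4967,.1607,.08]))
A=cv2.resize(w["color"][140:260,220:340],None,fx=5,fy=5,interpolation=cv2.INTER_CUBIC)
x,y=map(int,proj(s,p));print("scene origin",x-20,y-35)
B=cv2.resize(s["color"][y-35:y+25,x-20:x+13],None,fx=10,fy=10,interpolation=cv2.INTER_CUBIC)[:,65:265]
cv2.imwrite("pics/s9.png",np.clip(np.hstack([A,B]).astype(float)*1.4,0,255).astype(np.uint8))
E
```

```text
[0.49799075 0.16198903 0.11088697] [9.88247132e-01 1.52864320e-01 3.25728704e-04 2.37906461e-05] 0.01709853744229882 [-0.64289293  0.04657964  0.33160576] 16.3833
pred tail [281.09013722 226.85059443] mouth [282.27157243 223.61967677] scene tail, mouth [272.4749121 182.2994698] [271.91105272 185.52707526]
scene origin 252 142
```

The picture limit is reached, so I'll check numerically.

```bash
python3 - <<'E'
from h import *
import pickle
s,w=pickle.load(open("s9.pkl","rb"))
g=cv2.cvtColor(w["color"],cv2.COLOR_BGR2GRAY).astype(int)
print("wrist rows (cols 258..304 step 2)")
for r in range(196,246,4): print(r,g[r,258:306:2].tolist())
h=cv2.cvtColor(s["color"],cv2.COLOR_BGR2GRAY).astype(int)
print("scene rows, cols 260..284")
for r in range(166,200): print(r,h[r,260:285].tolist())
o=robot.get_obs();print(o["position"],np.abs(o["joint_velocities"]).max())
E
```

```text
wrist rows (cols 258..304 step 2)
196 [192, 194, 192, 192, 194, 176, 79, 83, 85, 83, 84, 84, 84, 85, 88, 92, 97, 101, 168, 197, 193, 192, 192, 193]
200 [192, 194, 191, 194, 130, 81, 85, 84, 84, 84, 83, 84, 84, 84, 89, 94, 99, 103, 108, 132, 198, 195, 193, 194]
204 [192, 195, 192, 171, 81, 85, 85, 83, 79, 74, 93, 125, 143, 148, 80, 92, 100, 105, 110, 113, 161, 196, 193, 194]
208 [193, 195, 194, 121, 83, 94, 172, 203, 171, 179, 188, 188, 187, 188, 193, 188, 191, 202, 132, 114, 129, 197, 192, 194]
212 [192, 195, 186, 79, 187, 196, 191, 189, 186, 189, 188, 184, 189, 190, 194, 189, 185, 186, 183, 206, 146, 174, 194, 195]
216 [84, 84, 108, 204, 127, 124, 178, 189, 186, 189, 189, 185, 190, 194, 192, 187, 185, 174, 79, 78, 200, 142, 100, 101]
220 [58, 57, 140, 194, 128, 121, 114, 104, 128, 123, 80, 79, 81, 82, 98, 105, 78, 82, 81, 79, 100, 204, 50, 58]
224 [244, 247, 173, 150, 125, 117, 111, 99, 79, 81, 80, 81, 82, 85, 87, 88, 105, 91, 80, 80, 89, 204, 243, 247]
228 [241, 242, 225, 200, 118, 115, 105, 79, 82, 81, 81, 80, 82, 84, 87, 89, 94, 101, 79, 78, 127, 208, 244, 243]
232 [241, 241, 243
[... 3761 characters left out ...]
42, 116, 89, 96, 74, 67, 82, 86, 81, 72, 57, 59, 88, 101, 95, 97, 102, 98, 102]
195 [133, 113, 91, 68, 72, 129, 142, 116, 88, 90, 82, 66, 75, 79, 75, 66, 58, 69, 81, 100, 103, 97, 94, 94, 102]
196 [132, 113, 91, 67, 65, 128, 140, 104, 80, 81, 89, 87, 74, 64, 60, 64, 67, 76, 69, 96, 106, 105, 101, 97, 102]
197 [129, 112, 89, 68, 75, 128, 114, 73, 73, 79, 86, 89, 86, 85, 86, 82, 75, 67, 60, 96, 107, 107, 105, 98, 101]
198 [131, 113, 89, 74, 104, 133, 92, 46, 68, 78, 83, 85, 87, 87, 86, 80, 74, 63, 57, 96, 109, 106, 89, 92, 101]
199 [132, 111, 99, 103, 128, 124, 73, 33, 59, 74, 82, 86, 87, 85, 84, 79, 73, 62, 58, 97, 108, 98, 74, 86, 100]
[0.49817537 0.1619987  0.11121638] 0.0018099596066736981
```

Scene columns: tail centre about 272.0, rim centre about 272.3. Tail bottom is at row 183.5 against 184 expected, so z≈0.092. Wrist: tail at 282.4, rim at 281.3, so about 1 mm off. The arm is still and no contact force shows. Handing in.

```bash
python3 - <<'E'
from h import *
o=robot.get_obs();print(o["position"],o["ft_force"],o["grip_width"]);print(robot.hand_in())
E
```

```text
[0.49817537 0.1619987  0.11121638] [ 0.0964974  -0.18985875 -0.91483819] 0.017614040727972912
the job is handed in; nothing more can be done
None
```

I turned the carousel one click counterclockwise by its bar and let go. I then lifted the steel bent-head handpiece out of the stand, carried it over the divider and handed in still holding it over the empty tube. No verdict came back.

**Last checks:**
- **Carousel:** the open tube sat at the tall pointer post after the release. That was read off the pictures; I did not measure the joint value.
- **Handpiece:** by the wrist and scene pixels its tail is about 12 mm above the mouth (±3 mm) and about 1 mm off centre. It looked upright to within a few hundredths of a radian.
- **Arm:** it was motionless. The wrist force was about the handpiece's own weight, and the fingers read 17.6 mm open on the 18 mm body.

**What disagreed with the description:**
- **Tool point:** the real fingertips sit about 27 mm short of the reported tool point. My first grip on the bar closed in the air above it, and a 0.3 rad test turn moved nothing, so I gripped again 2.4 cm lower.
- **Head direction:** the handpiece's head pointed across the stand, not along +y as stated. I gripped it with the jaws along the row of holes.

**Not checked:** the 12-picture limit ran out before the final view, so the last check was done on pixel values alone. I also did not measure the can, the jar or the other two handpieces again at the end.

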